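Cull the chipped end cap and snap a sound one into the box-section tube

TASK

Take the chipped end cap out of the tray and drop it in the scrap box, and leave the two sound caps. Then take either sound cap, set it in the open mouth of the upright square tube, square with it, and press straight down until it snaps past the catches and its flange sits flat on the rim. Finish holding it there, still pressing it down firmly; leave the last cap standing in the tray and do not disturb the other things on the bench.

Things in the scene. Friction and masses are not known exactly. Their poses are not given: they have to be found in the camera images.
- cap_a: A sound white plastic end cap for square tube, its flange a complete square. Stands on its foot; origin at the centre of its underside, z up, x along the rib. Upward: foot 36 mm square widening to a 48 mm square lip at z 10-16 mm, 40 mm square neck to z 30, flange 64 x 64 mm at z 30-36, grip rib in the middle 40 mm long (x), 12 thick (y), z 36-62. 70 g.
- cap_b: The other sound end cap, identical, complete flange. Stands on its foot; origin at the centre of its underside, z up, x along the rib. Upward: foot 36 mm square widening to a 48 mm square lip at z 10-16 mm, 40 mm square neck to z 30, flange 64 x 64 mm at z 30-36, grip rib in the middle 40 mm long (x), 12 thick (y), z 36-62. 70 g.
- cap_chipped: The chipped end cap: same white plastic, same heights and grip rib, but one corner is broken off from top to bottom, so that from above the square flange lacks a 23 x 23 mm corner (the +x, +y one). Foot 40 mm square without that corner. Origin at the centre of its underside (of the unbroken outline), z up through the rib, x along the rib. About 70 g.
- tray: Open dark steel tray with the three caps in a row along its length, in any order, some 95 mm apart. 110 mm (x) x 300 mm (y), 14 mm high, walls and floor 4 mm. Fixed. Origin at the centre of its underside, z up.
- scrap_box: Open grey sheet-steel scrap box, empty, 130 x 130 mm, 50 mm high, walls and floor 4 mm. Fixed. Origin at the centre of its underside, z up.
- tube: Upright bare steel square tube on a 100 x 100 x 8 mm base plate, fixed. Outside 60 x 60 mm, inside 52 x 52 mm, mouth 90 mm above the bench. Origin under the centre of the base plate, z up, x and y square to the tube's faces. A cap goes in any of four ways round, sides parallel to the tube's. Two spring catches on the inner +x and -x faces, 8 mm below the mouth, leave 41 mm between them.
- tube_rim: Top 6 mm of the tube, on which the cap's flange comes to sit; origin and axes as the tube's. Once the cap is home keep pressing it on the rim with about 10 N (5 to 25 N).
- tube_mouth (a point): Centre of the tube's open mouth, level with the rim, 90 mm above the tube's origin; axes as the tube's. A cap meets the catches when its origin is 11 to 13 mm below the mouth; the push rises to 10 to 20 N, drops suddenly to a few N as the lip passes (origin 16 to 19 mm below), the catches then draw it in, and the flange stops on the rim with the origin 30 mm below.
- jar: Bystander: glass jar with a steel lid, 64 mm across, 85 mm high. Origin at the centre of its underside. Leave alone.
- hammer: Bystander: hammer lying on the bench beyond the tray. Leave alone.
- angle_offcut: Bystander: offcut of steel angle, 50 x 80 mm, 50 mm high. Origin at the centre of its underside. Leave alone.
- brush: Bystander: brush lying on the bench. Leave alone.
There are look-alikes about, which are no part of the job. What is shaped like the cap_b but yellow is not meant. What is shaped like the cap_chipped but yellow is not meant.

How it is judged:
On the way, in this order (a step that is already met when the one before it is completed fails the run):
1. the chipped cap lies in the scrap box, let go (x of cap_chipped in the frame of scrap_box between -0.062 and 0.062 m and y of cap_chipped in the frame of scrap_box between -0.062 and 0.062 m and z of cap_chipped in the frame of scrap_box between -0.005 and 0.05 m and linear speed of cap_chipped below 0.05 m/s and contact force between the fingers and cap_chipped below 0.05 N), for 0.2 s.
2. a sound cap is snapped fully home in the tube mouth (((z of cap_a in the frame of tube_mouth below -0.028 m and horizontal distance between cap_a and tube_mouth below 0.006 m and angle between cap_a's own z axis and vertical below 0.07 rad) or (z of cap_b in the frame of tube_mouth below -0.028 m and horizontal distance between cap_b and tube_mouth below 0.006 m and angle between cap_b's own z axis and vertical below 0.07 rad))), for 0.1 s.
At the end, for the whole second after the job is handed in: The chipped cap lies at rest in the scrap box; one sound cap is fully home in the tube (origin at least 28 mm below the mouth, within 6 mm of its centre, tilt under 0.07 rad) and the robot still presses it on the rim with more than 4 N; the other sound cap stands in the tray (tilt under 0.15 rad) (all of step 1 and ((z of cap_a in the frame of tube_mouth below -0.028 m and horizontal distance between cap_a and tube_mouth below 0.006 m and angle between cap_a's own z axis and vertical below 0.07 rad and contact force between cap_a and tube_rim above 4 N and contact force between any of the fingers, the arm and cap_a above 3 N and x of cap_b in the frame of tray between -0.06 and 0.06 m and y of cap_b in the frame of tray between -0.155 and 0.155 m and z of cap_b in the frame of tray between -0.005 and 0.02 m and angle between cap_b's own z axis and vertical below 0.15 rad) or (z of cap_b in the frame of tube_mouth below -0.028 m and horizontal distance between cap_b and tube_mouth below 0.006 m and angle between cap_b's own z axis and vertical below 0.07 rad and contact force between cap_b and tube_rim above 4 N and contact force between any of the fingers, the arm and cap_b above 3 N and x of cap_a in the frame of tray between -0.06 and 0.06 m and y of cap_a in the frame of tray between -0.155 and 0.155 m and z of cap_a in the frame of tray between -0.005 and 0.02 m and angle between cap_a's own z axis and vertical below 0.15 rad))); the arm keeps its last pose, push and grip.
It fails at once if a bystander (jar, hammer, angle offcut, brush) is shifted by more than 20 mm (distance of any of jar, hammer, angle_offcut, brush from where it was at the start of the episode above 0.02 m).
It fails at once if a sound cap is dropped in the scrap box ((x of cap_a in the frame of scrap_box between -0.062 and 0.062 m and y of cap_a in the frame of scrap_box between -0.062 and 0.062 m and z of cap_a in the frame of scrap_box between -0.005 and 0.045 m) or (x of cap_b in the frame of scrap_box between -0.062 and 0.062 m and y of cap_b in the frame of scrap_box between -0.062 and 0.062 m and z of cap_b in the frame of scrap_box between -0.005 and 0.045 m)).
It also fails if it takes over 46 s, if anything falls off the work surface, if the arm or the gripper's body presses on something with over 40 N, if the wrist force passes 120 N, or if a joint passes its speed limit or range.

ROBOT

A 6-joint arm with a two-finger parallel gripper is mounted at the origin on the work surface. World frame = base frame: x ahead of the robot, y to its left, z up, the work surface at z = 0. Lengths are in m, angles in rad, forces in N, time in s.
With the tool pointing down it reaches from about 0.225 to 0.875 m from the base axis. Payload 3.4 kg.
Tool frame: the origin (TCP) lies at the very end of the fingers, on their centre line; the grasp point (between the pads) lies 19 mm behind it; z points along the fingers, y is the direction in which the jaws open and shut (so a half turn about z gives the same grasp; the last joint's range is limited). The gripper opens to 85 mm and grips with 20 to 120 N. Pads are 22 mm wide; open, the fingers measure 114 mm over their backs; the gripper's body (76 mm by 85 mm) begins 54 mm behind the grasp point. The pads swing forward as they close: fully open they stand 13 mm farther back than shut.
Start: joints at [-1.439, 0.276, 1.505, -0, 1.361, -0.121], TCP at [0.144, -0.557, 0.231] pointing down, gripper open.
Joint ranges: [-2.89, 2.89], [-0.75, 2.08], [0.22, 2.7], [-1.18, 4.32], [0.11, 2.71], [-2.7, 2.7]. Speed limits (rad/s): [2.57, 2.57, 3.14, 3.14, 3.14, 3.14].

INTERFACE

Orientations are given as a unit quaternion [w, x, y, z].
In Python, from rig import get_state, get_image, calibration, sign_off gives the robot as it stands. The module is installed in compiled form; this text tells all that it offers.
- The arm moves only by the tool drive_tool, never from a script. Its argument "targets" is one flat list of numbers, 7 for each row, row after row: the turn, a rotation vector about the tool's x, y, z in degrees, then the shift along the tool's x, y, z in mm, then the opening, from 0 (shut) to 1 (fully open). In form: [wx, wy, wz, tx, ty, tz, fingers, wx, wy, wz, tx, ty, tz, fingers, ...]. A call has 1 to 12 rows; each row shifts and turns the commanded pose from where the row before left it, along the tool's axes as they then stand; what a row does not reach is not made up. A row lasts 1/8 s, in which the tool goes at most 62.5 mm and 10.7 degrees, less where a joint would pass 70% of its speed; a pose out of reach is approached as far as the arm can. A call is refused whole if a number of a shift passes 62.5 or a number of a turn 10.7, either way. A call with a gripper value outside its range is refused whole. The fingers move at their own pace and stop on an object; "grip_force" is the grip in N (left out, the last holds). Time passes only in rows, so rows that do not move let the fingers close. It gives the time, the measured TCP pose, the force and the opening at its end, in the units of the state.
- get_state(): the state, without advancing time (a new reading comes with each control period).
- get_image(name): name is "scene" or "side" or "wrist"; returns the picture (480x640x3 uint8, red, green, blue); there is no depth.
- calibration(name): a dict with "mtx" (3x3 intrinsics, pixels), "world_to_cam" (4x4, takes a point from world to camera coordinates); the wrist camera has in their place "hand_eye" (4x4, takes a point from camera to tool coordinates, whose origin is the TCP and whose axes are the flange's). Camera axes: x right, y down, z forward; pixel columns grow to the right and rows downward; lengths in m; the calibration is good to about 2 mm. A picture is of the moment at which its call begins: read the wrist's pose just before it. calibration takes no time and is no camera call.
- sign_off(): hands the job in, once; it reports no verdict.
The state is a dict: "clock": time; "qpos": joint angles; "qd": joint speeds; "effort": joint torques, N m; "position": TCP position; "ee_rot": TCP orientation; "contact_force": force on the tool from outside, world axes, zero at the start; "moment": the same for the moment, N m; "width": finger opening in m.
Only numpy, scipy, OpenCV 4.12 (cv2) and the standard library are available. Lean on these libraries where they do the work, as an engineer would, in place of code of your own. Each camera call takes 0.05 s, during which the arm holds its last target.

## Working session

There is one attempt and no reset: what is moved stays moved. The work goes in short steps, Python scripts to look and compute and a tool call to move; the robot and the scene stay as the last step left them, time stands still between calls to the robot, and variables do not carry over. Pictures are saved under pics/ and viewed, and the job is handed in when it is done.

Besides the shell and the picture viewer there is one more tool, called as a command line: name --argument value ..., lists and objects as JSON in quotes. drive_tool: Moves the arm, as the interface text tells. Its arguments: {"type":"object","properties":{"targets":{"type":"array"},"grip_force":{"type":"number"}},"required":["targets"]}

```bash
mkdir -p pics; ls; cat > h.py <<'E'
import numpy as np, cv2
from rig import get_state,get_image,calibration,sign_off
from scipy.spatial.transform import Rotation as R
def T_tool(s):
    q=s['ee_rot'];T=np.eye(4);T[:3,:3]=R.from_quat([q[1],q[2],q[3],q[0]]).as_matrix();T[:3,3]=s['position'];return T
def save(im,n): cv2.imwrite('pics/'+n,cv2.cvtColor(im,cv2.COLOR_RGB2BGR))
def w2c(name,s=None):
    c=calibration(name)
    if 'world_to_cam' in c: return c['mtx'],np.array(c['world_to_cam'])
    return c['mtx'],np.linalg.inv(T_tool(s)@np.array(c['hand_eye']))
def ray(K,W,px):
    d=np.linalg.inv(np.array(K))@np.array([px[0],px[1],1.]);C=np.linalg.inv(W);return C[:3,3],C[:3,:3]@d
def atz(K,W,px,z):
    o,d=ray(K,W,px);return o+d*(z-o[2])/d[2]
def tri(obs):
    A=np.zeros((3,3));b=np.zeros(3);L=[]
    for K,W,px in obs:
        o,d=ray(K,W,px);d=d/np.linalg.norm(d);P=np.eye(3)-np.outer(d,d);A+=P;b+=P@o;L.append((o,P))
    x=np.linalg.solve(A,b);return x,[np.linalg.norm(P@(x-o))*1000 for o,P in L]
def proj(K,W,p):
    c=W[:3,:3]@p+W[:3,3];u=np.array(K)@c;return u[:2]/u[2]
E
python3 - <<'E'
from h import *
np.set_printoptions(precision=4,suppress=True)
s=get_state();print(s)
for n in ['scene','side','wrist']:
    save(get_image(n),n+'0.png');print(n,calibration(n))
E
```

```text
pics
{'clock': 0.0, 'qpos': array([-1.439 ,  0.2766,  1.5062,  0.    ,  1.3607, -0.121 ]), 'qd': array([ 0.0017,  0.0002, -0.001 , -0.0006,  0.0017, -0.0021]), 'effort': array([  0.0003, -41.6779, -24.5805,   0.    ,   0.0111,   0.    ]), 'position': array([ 0.1437, -0.5562,  0.2304]), 'ee_rot': array([-0.0009,  0.992 ,  0.1261,  0.    ]), 'contact_force': array([-0.3833,  0.5095,  0.3081]), 'moment': array([ 0.0177, -0.0703,  0.0315]), 'width': 0.08518576529044279}
scene {'mtx': array([[615.4495,   0.    , 319.1335],
       [  0.    , 615.4495, 247.5064],
       [  0.    ,   0.    ,   1.    ]]), 'world_to_cam': array([[-0.0783,  0.9968,  0.0175,  0.0088],
       [ 0.558 ,  0.0584, -0.8278, -0.2375],
       [-0.8262, -0.0551, -0.5607,  1.8139],
       [ 0.    ,  0.    ,  0.    ,  1.    ]])}
side {'mtx': array([[450.8516,   0.    , 315.6278],
       [  0.    , 450.8516, 235.1205],
       [  0.    ,   0.    ,   1.    ]]), 'world_to_cam': array([[-0.8819, -0.4709,  0.0218,  0.5012],
       [-0.2871,  0.4997, -0.8172,  0.1957],
       [ 0.374 , -0.727 , -0.5759,  0.8007],
       [ 0.    ,  0.    ,  0.    ,  1.    ]])}
wrist {'mtx': array([[370.997 ,   0.    , 322.6226],
       [  0.    , 370.997 , 238.5018],
       [  0.    ,   0.    ,   1.    ]]), 'hand_eye': array([[-0.0003, -0.9649, -0.2627,  0.0673],
       [ 1.    , -0.0004,  0.0001,  0.0007],
       [-0.0002, -0.2627,  0.9649, -0.1432],
       [ 0.    ,  0.    ,  0.    ,  1.    ]])}
```

View pics/scene0.png

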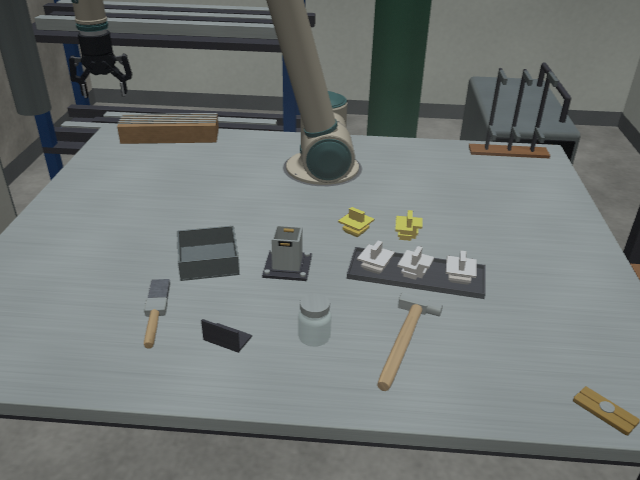

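View pics/side0.png

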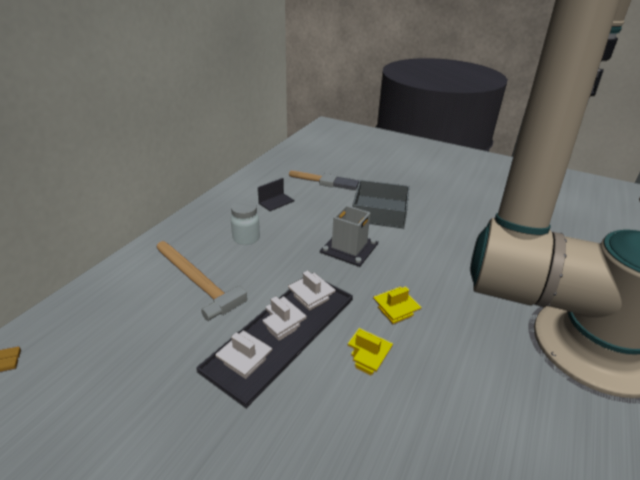

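View pics/wrist0.png

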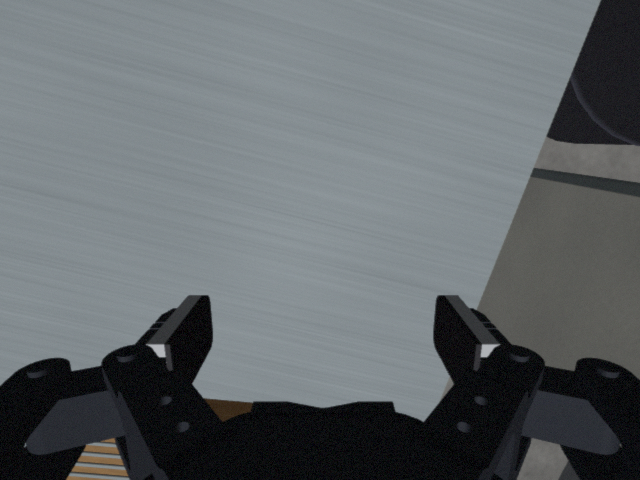

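The scene picture shows three white caps in the dark tray at about (375,256), (416,262) and (462,266). The two yellow look-alikes stand at (356,222) and (409,226). The tube is at (287,250), the scrap box at (208,252), the jar at (314,320), the angle offcut at (226,336), the brush at (156,310) and the hammer at (405,340). The wrist sees only bare bench. Next I'll take close crops.

```bash
python3 - <<'E'
import cv2
a=cv2.imread('pics/scene0.png');b=cv2.imread('pics/side0.png')
cv2.imwrite('pics/c1.png',cv2.resize(a[230:300,340:500],None,fx=5,fy=5,interpolation=cv2.INTER_CUBIC))
cv2.imwrite('pics/c2.png',cv2.resize(b[260:410,195:365],None,fx=4,fy=4,interpolation=cv2.INTER_CUBIC))
cv2.imwrite('pics/c3.png',cv2.resize(a[215:290,170:320],None,fx=5,fy=5,interpolation=cv2.INTER_CUBIC))
cv2.imwrite('pics/c4.png',cv2.resize(b[170:270,310:420],None,fx=5,fy=5,interpolation=cv2.INTER_CUBIC))
E
```

```text
(no output)
```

View pics/c1.png

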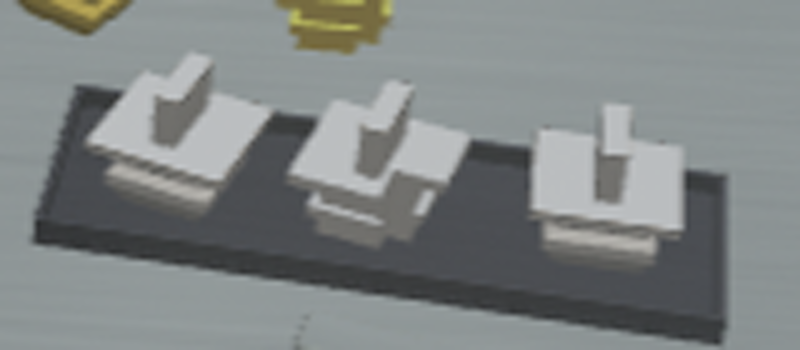

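View pics/c2.png

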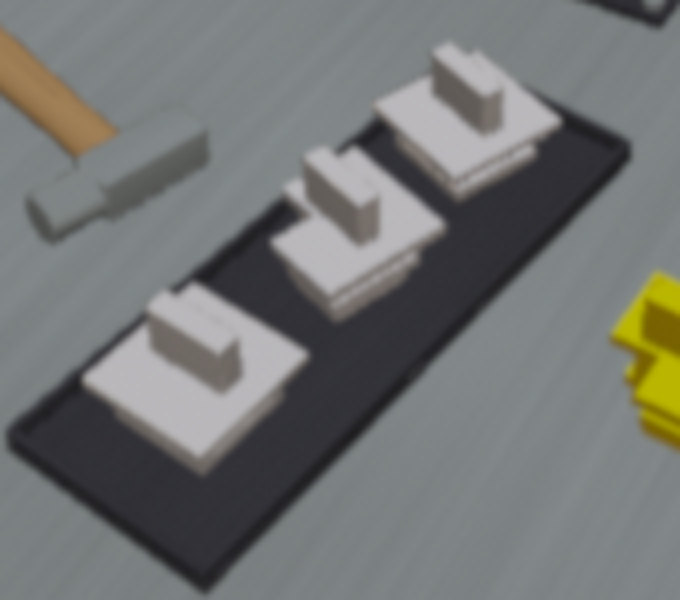

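View pics/c3.png

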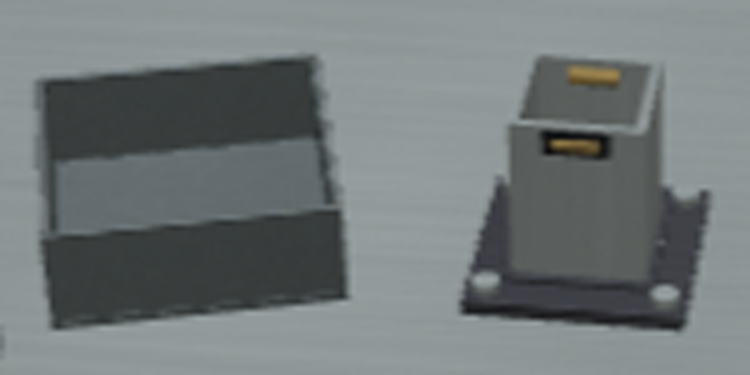

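View pics/c4.png

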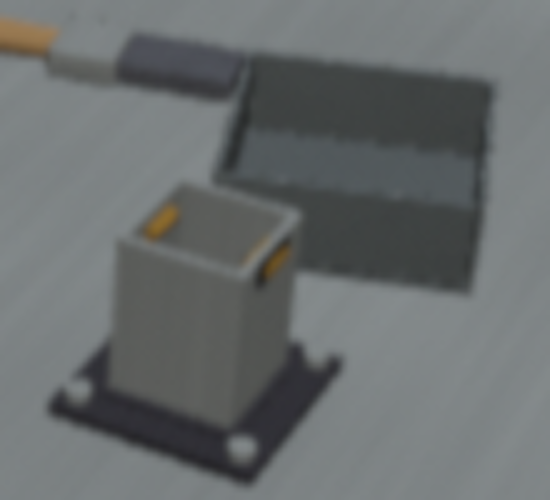

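The chipped cap is the middle one: scene (416,262), and its missing corner faces bottom-right, towards +x+y. The other candidates are the complete whites at (375,256) and (462,266) and the yellows at (356,222) and (409,226). Next I'll triangulate the flange corners, rib tops, tube rim and box rim.

```bash
cat > m1.py <<'E'
from h import *
from itertools import permutations
np.set_printoptions(precision=4,suppress=True)
S=w2c('scene');D=w2c('side')
sc=lambda p,f,o:((p[0]+.5)/f-.5+o[0],(p[1]+.5)/f-.5+o[1])
def go(name,P,Q,po,qo,qf):
    best=None
    for perm in permutations(range(len(Q))):
        X=[];e=0
        for i,j in enumerate(perm):
            x,r=tri([(*S,sc(P[i],5,po)),(*D,sc(Q[j],qf,qo))]);X.append(x);e+=sum(r)
        if best is None or e<best[0]: best=(e,np.array(X),perm)
    e,X,perm=best
    print(name,'res',e/len(Q),perm);print(X)
    print(' centre',X.mean(0),'sides',[np.linalg.norm(X[i]-X[(i+1)%len(X)]) for i in range(len(X))],'yaw',[np.degrees(np.arctan2(*(X[(i+1)%len(X)]-X[i])[1::-1])) for i in range(len(X))])
o1=(340,230);o2=(195,260);o3=(170,215);o4=(310,170)
go('L',[(88,145),(145,72),(272,110),(218,180)],[(375,105),(458,182),(560,122),(480,52)],o1,o2,4)
go('R',[(540,130),(685,147),(682,237),(530,212)],[(83,380),(203,462),(308,355),(200,283)],o1,o2,4)
go('M',[(290,180),(333,102),(468,135)],[(272,240),(335,308),(445,225)],o1,o2,4)
go('tube',[(540,58),(662,65),(655,130),(510,124)],[(120,240),(237,272),(300,214),(185,185)],o3,o4,5)
go('box',[(38,80),(318,57),(340,208),(45,236)],[(245,55),(493,80),(480,207),(215,178)],o3,o4,5)
E
python3 m1.py
```

```text
L res 0.9429201804484456 (3, 2, 1, 0)
[[0.5117 0.1142 0.0378]
 [0.4542 0.1397 0.0389]
 [0.4773 0.1973 0.0377]
 [0.5358 0.1724 0.039 ]]
 centre [0.4947 0.1559 0.0383] sides [np.float64(0.06293617917415686), np.float64(0.061979212627505824), np.float64(0.06361495833139265), np.float64(0.06296571313875736)] yaw [np.float64(156.0658835744867), np.float64(68.1732810402045), np.float64(-23.024654480334785), np.float64(-112.46675392101453)]
R res 1.9665885784832737 (2, 1, 0, 3)
[[0.4818 0.316  0.0388]
 [0.4885 0.3793 0.0388]
 [0.5539 0.3694 0.0371]
 [0.543  0.3055 0.038 ]]
 centre [0.5168 0.3426 0.0382] sides [np.float64(0.063610083169775), np.float64(0.06622533073600241), np.float64(0.06478119913214908), np.float64(0.06215889121474774)] yaw [np.float64(83.96237253469916), np.float64(-8.578559306542115), np.float64(-99.6783227232606), np.float64(170.30029180311973)]
M res 18.360832355961907 (0, 2, 1)
[[0.5356 0.226  0.0227]
 [0.4689 0.2247 0.0385]
 [0.4866 0.2854 0.036 ]]
 centre [0.497  0.2453 0.0324] sides [np.float64(0.06849943875757382), np.float64(0.06327623837702778), np.float64(0.078
[... 322 characters left out ...]
3665987804514), np.float64(0.052959994347518996), np.float64(0.06269678428702152), np.float64(0.05513668834000979)] yaw [np.float64(85.37048171438632), np.float64(2.6361359947076104), np.float64(-92.28467583237195), np.float64(175.57356484022384)]
box res 1.329021325271774 (1, 2, 3, 0)
[[ 0.4601 -0.3028  0.0492]
 [ 0.4255 -0.1791  0.0492]
 [ 0.5459 -0.1451  0.0474]
 [ 0.5826 -0.2656  0.0488]]
 centre [ 0.5035 -0.2232  0.0486] sides [np.float64(0.12844250765824944), np.float64(0.12510486657620845), np.float64(0.1259210884408134), np.float64(0.12799192164380432)] yaw [np.float64(105.6281830714347), np.float64(15.742540834619405), np.float64(-73.06651825083466), np.float64(-163.11322109378776)]
```

```bash
cat > plan.py <<'E'
from h import *
def plan(target,yaw_deg,n,grip,s=None,from_T=None,pre=True):
    """rows from the current pose to pointing-down pose with tool x at yaw_deg; n rows"""
    s=s or get_state();T=T_tool(s) if from_T is None else from_T
    c,y=np.cos(np.radians(yaw_deg)),np.sin(np.radians(yaw_deg))
    G=np.array([[c,y,0],[y,-c,0],[0,0,-1]])
    rv=R.from_matrix(T[:3,:3].T@G).as_rotvec();d=(np.array(target)-T[:3,3])
    cur=T[:3,:3];rows=[]
    for k in range(n):
        nx=cur@R.from_rotvec(rv/n).as_matrix()
        t=(cur if pre else nx).T@(d/n)*1000
        rows.append([*np.degrees(rv/n),*t,grip]);cur=nx
    for r in rows: print('[%.1f,%.1f,%.1f, %.1f,%.1f,%.1f, %.2f],'%tuple(r))
    print('max turn',np.abs(np.degrees(rv/n)).max(),'shift',np.abs(np.array(rows)[:,3:6]).max())
E
cat >> m1.py <<'E'
print('--M')
X=[]
for p,q in zip([(290,180),(333,102),(468,135)],[(357,148),(445,225),(335,308)]):
    x,r=tri([(*S,sc(p,5,o1)),(*D,sc(q,4,o2))]);X.append(x);print(x,r)
X=np.array(X);print('centre',(X[0]+X[2])/2,'yaw',np.degrees(np.arctan2(*(X[1]-X[0])[1::-1])))
E
python3 m1.py | sed -n '/--M/,$p'
python3 - <<'E'
from plan import *
plan([0.46,0.26,0.22],156,16,1.0)
E
```

```text
--M
[0.5288 0.2027 0.0376] [np.float64(1.8509718724407513), np.float64(1.850971872440761)]
[0.4689 0.2247 0.0385] [np.float64(0.3555040626534041), np.float64(0.35550406265343487)]
[0.4866 0.2854 0.036 ] [np.float64(0.9780065594804179), np.float64(0.9780065594803937)]
centre [0.5077 0.244  0.0368] yaw 159.79403757344932
[-0.0,-0.0,-8.8, 31.9,-44.5,0.7, 1.00],
[-0.0,-0.0,-8.8, 38.4,-39.0,0.7, 1.00],
[-0.0,-0.0,-8.8, 43.9,-32.7,0.7, 1.00],
[-0.0,-0.0,-8.8, 48.4,-25.5,0.7, 1.00],
[-0.0,-0.0,-8.8, 51.7,-17.8,0.7, 1.00],
[-0.0,-0.0,-8.8, 53.9,-9.6,0.7, 1.00],
[-0.0,-0.0,-8.8, 54.7,-1.2,0.7, 1.00],
[-0.0,-0.0,-8.8, 54.2,7.2,0.7, 1.00],
[-0.0,-0.0,-8.8, 52.5,15.5,0.7, 1.00],
[-0.0,-0.0,-8.8, 49.5,23.4,0.7, 1.00],
[-0.0,-0.0,-8.8, 45.3,30.7,0.7, 1.00],
[-0.0,-0.0,-8.8, 40.0,37.3,0.7, 1.00],
[-0.0,-0.0,-8.8, 33.8,43.0,0.7, 1.00],
[-0.0,-0.0,-8.8, 26.8,47.7,0.7, 1.00],
[-0.0,-0.0,-8.8, 19.2,51.2,0.7, 1.00],
[-0.0,-0.0,-8.8, 11.1,53.6,0.7, 1.00],
max turn 8.844638156231438 shift 54.70027559126975
```

drive_tool --targets '[0, 0, -8.8, 32, -44, 0, 1, 0, 0, -8.8, 38, -39, 0, 1, 0, 0, -8.8, 44, -33, 0, 1, 0, 0, -8.8, 48, -25, 0, 1, 0, 0, -8.8, 52, -18, 0, 1, 0, 0, -8.8, 54, -10, 0, 1, 0, 0, -8.8, 55, -1, 0, 1, 0, 0, -8.8, 54, 7, 0, 1]'

```text
clock: 1.15
position: [0.3029, -0.1476, 0.2313]
ee_rot: [0.0, 0.737, 0.676, 0.0]
contact_force: [1.0, -0.5, 0.4]
width: 0.0853
```

drive_tool --targets '[0, 0, -8.8, 52, 15, 0, 1, 0, 0, -8.8, 49, 23, 0, 1, 0, 0, -8.8, 45, 31, 0, 1, 0, 0, -8.8, 40, 37, 0, 1, 0, 0, -8.8, 34, 43, 0, 1, 0, 0, -8.8, 27, 48, 0, 1, 0, 0, -8.8, 19, 51, 0, 1, 0, 0, -8.8, 11, 53, 10, 1, 0, 0, 0, 0, 0, 0, 1]'

```text
clock: 2.28
position: [0.464, 0.2587, 0.2197]
ee_rot: [-0.001, 0.212, 0.977, -0.0]
contact_force: [-0.4, -1.2, -0.7]
width: 0.0855
```

```bash
python3 - <<'E'
from h import *
s=get_state();np.savez('w1.npz',T=T_tool(s));save(get_image('wrist'),'w1.png');print(s['clock'],s['position'],T_tool(s)[:3,:3],s['qpos'],s['contact_force'])
E
```

```text
2.275 [0.46402435 0.25874015 0.21969285] [[-9.10064338e-01  4.14463625e-01 -1.67456980e-03]
 [ 4.14463833e-01  9.10065753e-01  2.37387531e-04]
 [ 1.62235712e-03 -4.78010691e-04 -9.99998570e-01]] [ 3.77079507e-01  2.17928869e-01  1.61487898e+00  8.66542975e-04
  1.31025441e+00 -7.66586876e-01] [-0.38450893 -1.23561319 -0.68628739]
```

View pics/w1.png

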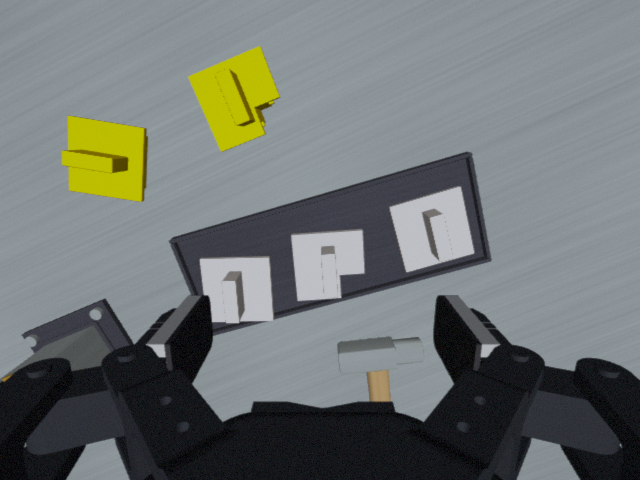

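The wrist picture shows the three white caps in the tray at about (236,290), (328,265) and (432,228). The middle one clearly lacks its lower-right corner at (352,287). The yellows are at (107,158) and (235,98). I'll enlarge it and combine it with the scene and side views.

```bash
python3 - <<'E'
import cv2
a=cv2.imread('pics/w1.png')
cv2.imwrite('pics/w1c.png',cv2.resize(a[180:335,190:390],None,fx=4,fy=4,interpolation=cv2.INTER_CUBIC))
E
```

```text
(no output)
```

View pics/w1c.png

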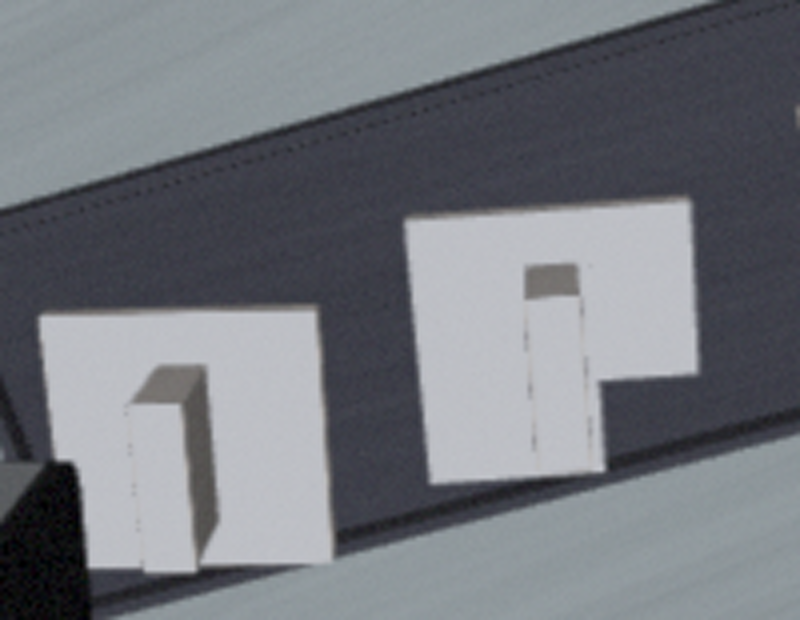

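```bash
cat > m2.py <<'E'
from h import *
np.set_printoptions(precision=4,suppress=True)
S=w2c('scene');D=w2c('side');T=np.load('w1.npz')['T'];c=calibration('wrist');W=(c['mtx'],np.linalg.inv(T@c['hand_eye']))
sc=lambda p,f,o:((p[0]+.5)/f-.5+o[0],(p[1]+.5)/f-.5+o[1])
o1=(340,230);o2=(195,260);ow=(190,180)
def do(n,P,Q,V):
    X=[]
    for p,q,v in zip(P,Q,V):
        ob=[(*S,sc(p,5,o1)),(*D,sc(q,4,o2))]
        if v: ob.append((*W,sc(v,4,ow)))
        x,r=tri(ob);X.append(x);print(n,x,np.array(r),'wrist@z.040',atz(*W,sc(v,4,ow),.040) if v else '')
    return np.array(X)
X=do('M',[(290,180),(333,102),(468,135)],[(357,148),(445,225),(335,308)],[(431,484),(405,218),(691,200)])
print('centre',(X[0]+X[2])/2)
wz=lambda v,z=.04:atz(*W,sc(v,4,ow),z)
a,b,cc=[wz(v) for v in [(431,484),(405,218),(691,200)]]
print('M wrist only z=.04 centre',(a+cc)/2,'sides',np.linalg.norm(a-b),np.linalg.norm(b-cc),'rib yaw',np.degrees(np.arctan2(*(b-a)[1::-1])),np.degrees(np.arctan2(*(cc-b)[1::-1]))+90)
r=[wz(v,.066) for v in [(526,296),(580,295),(592,470),(537,470)]];print('rib top',r,'c',np.mean(r,0),np.linalg.norm(r[0]-r[3]),np.linalg.norm(r[0]-r[1]))
X=do('L',[(88,145),(145,72),(272,110),(218,180)],[(480,52),(560,122),(458,182),(375,105)],[None,(40,316),(317,307),(333,561)])
print('centre',X.mean(0))
a,b,cc=[wz(v) for v in [(40,316),(317,307),(333,561)]]
print('L wrist only centre',(a+cc)/2,np.linalg.norm(a-b),np.linalg.norm(b-cc),'yaw',np.degrees(np.arctan2(*(b-a)[1::-1]))+90,np.degrees(np.arctan2(*(b-cc)[1::-1])))
E
python3 m2.py
```

```text
M [0.5297 0.2024 0.038 ] [1.9394 2.0236 1.0145] wrist@z.040 [0.5299 0.2024 0.04  ]
M [0.469  0.2247 0.0386] [0.3045 0.4199 0.1462] wrist@z.040 [0.4689 0.2251 0.04  ]
M [0.4893 0.2851 0.037 ] [1.521  2.9185 3.0753] wrist@z.040 [0.4917 0.2852 0.04  ]
centre [0.5095 0.2438 0.0375]
M wrist only z=.04 centre [0.5108 0.2438 0.04  ] sides 0.06508146264785583 0.06431461062638469 rib yaw 159.6265915834166 159.21491635232397
rib top [array([0.4895, 0.2457, 0.066 ]), array([0.494 , 0.2561, 0.066 ]), array([0.5313, 0.2423, 0.066 ]), array([0.5264, 0.2314, 0.066 ])] c [0.5103 0.2439 0.066 ] 0.03956877525596618 0.011323859690569489
L [0.5117 0.1142 0.0378] [1.5903 1.5903] wrist@z.040 
L [0.4547 0.1393 0.0392] [0.439  0.623  0.8516] wrist@z.040 [0.4551 0.1389 0.04  ]
L [0.4785 0.1972 0.0381] [0.2583 1.3193 1.3817] wrist@z.040 [0.4795 0.1976 0.04  ]
L [0.537  0.1724 0.0396] [0.1275 1.3361 1.3463] wrist@z.040 [0.5382 0.1724 0.04  ]
centre [0.4955 0.1558 0.0387]
L wrist only centre [0.4967 0.1557 0.04  ] 0.06353793973868568 0.0639667353901543 yaw 157.4538077772857 156.759326569677
```

Three views agree. The chipped cap is at (0.5105, 0.2438), with flange top at about 0.039 and rib yaw 159.4°. The left sound cap is at (0.4965, 0.1557), yaw 157°. I'm going for the chipped cap.

```bash
python3 - <<'E'
from plan import *
plan([0.5105,0.2438,0.11],159.4,3,.5)
E
```

```text
[-0.0,-0.0,-1.3, -16.2,2.7,36.6, 0.50],
[-0.0,-0.0,-1.3, -16.2,2.3,36.7, 0.50],
[-0.0,-0.0,-1.3, -16.3,1.9,36.7, 0.50],
max turn 1.3354794182565377 shift 36.66994335407834
```

drive_tool --targets '[0, 0, -1.3, -16.2, 2.7, 36.6, 0.5, 0, 0, -1.3, -16.2, 2.3, 36.6, 0.5, 0, 0, -1.3, -16.2, 1.9, 36.7, 0.5, 0, 0, 0, 0, 0, 0, 0.5, 0, 0, 0, 0, 0, 0, 0.5]'

```text
clock: 2.95
position: [0.5108, 0.2423, 0.1127]
ee_rot: [0.0, 0.181, 0.983, 0.0]
contact_force: [0.1, -1.0, 0.7]
width: 0.0428
```

```bash
python3 - <<'E'
from plan import *
plan([0.5105,0.2438,0.045],159.4,2,.5)
s=get_state();save(get_image('wrist'),'w2.png');print(s['position'],s['contact_force'])
E
```

```text
[0.0,0.0,-0.2, 0.4,0.6,33.8, 0.50],
[0.0,0.0,-0.2, 0.4,0.6,33.8, 0.50],
max turn 0.15328618371869365 shift 33.83512868425105
[0.51082247 0.24232136 0.11267019] [ 0.11935023 -0.98676697  0.6501568 ]
```

View pics/w2.png

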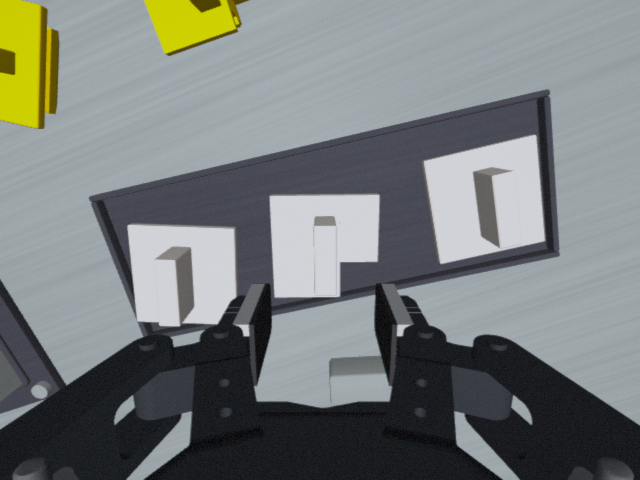

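The rib stands at columns 314–338 and is centred between the open pads, whose inner faces are at columns 270 and 377. The chip is at lower right, at about (360,280). I'll descend and grip.

drive_tool --targets '[0, 0, 0, 0.4, 0.8, 33, 0.5, 0, 0, 0, 0.4, 0.8, 34, 0.5, 0, 0, 0, 0, 0, 0, 0.5]' --grip_force 50

```text
clock: 3.38
position: [0.509, 0.2443, 0.044]
ee_rot: [-0.001, 0.181, 0.984, -0.001]
contact_force: [-0.3, -0.4, 0.1]
width: 0.0424
```

drive_tool --targets '[0, 0, 0, 0, 0, 0, 0, 0, 0, 0, 0, 0, 0, 0, 0, 0, 0, 0, 0, 0, 0, 0, 0, 0, 0, 0, 0, 0]'

```text
clock: 3.88
position: [0.5119, 0.2449, 0.0461]
ee_rot: [0.001, 0.181, 0.984, 0.001]
contact_force: [-1.4, -0.6, 7.0]
width: 0.0109
```

drive_tool --targets '[0, 0, 0, 0, 0, -20, 0, 0, 0, 0, 0, 0, -50, 0, 0, 0, 0, 0, 0, -50, 0, 0, 0, 0, 0, 0, 0, 0]'

```text
clock: 4.38
position: [0.5136, 0.2457, 0.1692]
ee_rot: [0.004, 0.181, 0.984, 0.002]
contact_force: [0.9, 0.3, -0.2]
width: 0.0106
```

```bash
python3 - <<'E'
from plan import *
s=get_state();print(s['position'],s['contact_force'],s['width'])
save(get_image('wrist'),'w3.png')
plan([0.5035,-0.2232,0.16],150,9,0)
E
```

```text
[0.51360167 0.24565333 0.16917583] [ 0.92958996  0.33695859 -0.23870268] 0.010617022181273254
[0.0,0.0,1.0, -17.6,-49.0,0.6, 0.00],
[0.0,0.0,1.0, -18.5,-48.6,0.7, 0.00],
[0.0,0.0,1.0, -19.4,-48.3,0.7, 0.00],
[0.0,0.0,1.0, -20.2,-47.9,0.7, 0.00],
[0.0,0.0,1.0, -21.1,-47.6,0.7, 0.00],
[0.0,0.0,1.0, -21.9,-47.2,0.7, 0.00],
[0.0,0.0,1.0, -22.7,-46.8,0.7, 0.00],
[0.0,0.0,1.0, -23.6,-46.4,0.7, 0.00],
[0.0,0.0,1.0, -24.4,-46.0,0.7, 0.00],
max turn 1.020478742158903 shift 48.95355051494421
```

View pics/w3.png

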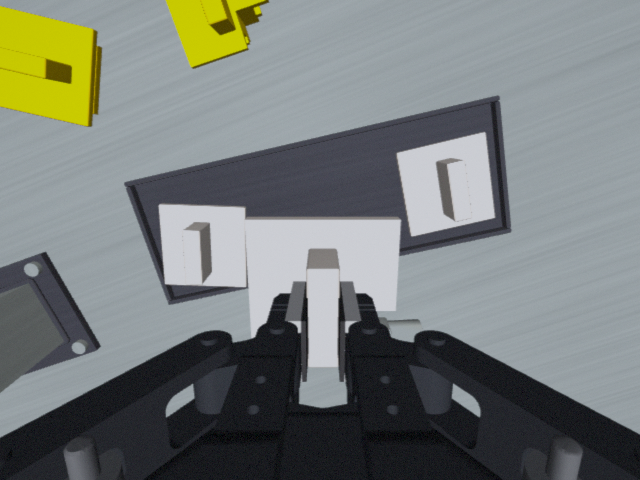

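The chipped cap hangs in the pads with its rib at (322,300), and both sound caps still stand in the tray. I'm carrying it over to the box.

drive_tool --targets '[0, 0, 1, -18, -49, 0, 0, 0, 0, 1, -18, -49, 0, 0, 0, 0, 1, -19, -48, 0, 0, 0, 0, 1, -20, -48, 0, 0, 0, 0, 1, -21, -48, 0, 0, 0, 0, 1, -22, -47, 0, 0, 0, 0, 1, -23, -47, 0, 0, 0, 0, 1, -24, -46, 0, 0, 0, 0, 1, -24, -46, 0, 0, 0, 0, 0, 0, 0, 0, 0]'

```text
clock: 5.68
position: [0.5017, -0.2269, 0.1625]
ee_rot: [-0.001, 0.26, 0.966, -0.0]
contact_force: [-0.2, 0.5, -0.5]
width: 0.0109
```

```bash
python3 - <<'E'
from plan import *
s=get_state();print(s['position'],s['contact_force'],s['width'])
save(get_image('wrist'),'w4.png')
plan([0.5035,-0.2232,0.055],150,3,0)
E
```

```text
[ 0.50167076 -0.22688781  0.16246463] [-0.1949224   0.50545223 -0.46473181] 0.010888705835436338
[0.0,-0.1,0.0, -0.5,0.7,35.8, 0.00],
[0.0,-0.1,0.0, -0.5,0.7,35.8, 0.00],
[0.0,-0.1,0.0, -0.4,0.7,35.8, 0.00],
max turn 0.07317204556913491 shift 35.82788242366883
```

View pics/w4.png

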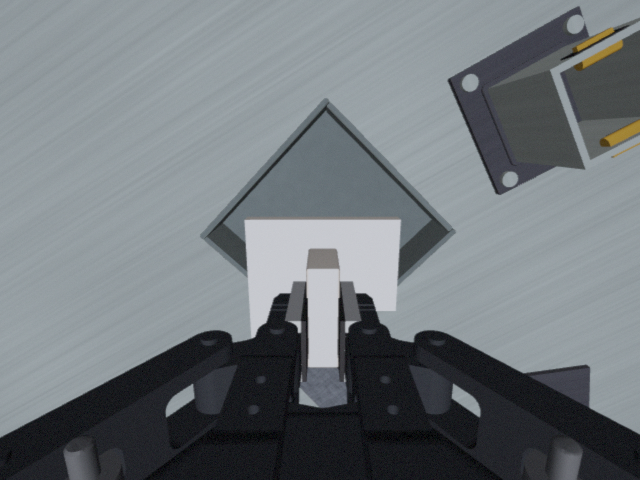

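The chipped cap is over the box, whose rim corners are at (326,102), (207,236) and (452,232). It stands diagonally, but its 90 mm diagonal fits within the 122 mm inside. I'll lower and release.

drive_tool --targets '[0, 0, 0, -1, 2, 30, 0, 0, 0, 0, 0, 1, 40, 0, 0, 0, 0, 0, 0, 38, 0, 0, 0, 0, 0, 0, 0, 0, 0, 0, 0, 0, 0, 0, 0.4, 0, 0, 0, 0, 0, 0, 0.4, 0, 0, 0, 0, 0, 0, 0.4]'

```text
clock: 6.6
position: [0.5058, -0.222, 0.0578]
ee_rot: [0.001, 0.257, 0.966, -0.0]
contact_force: [0.1, 0.6, -0.2]
width: 0.0344
```

drive_tool --targets '[0, 0, 0, 0, 0, -40, 0.4, 0, 0, 0, 0, 0, -50, 0.4, 0, 0, 0, 0, 0, -50, 0.5, 0, 0, 0, 0, 0, 0, 0.5]'

```text
clock: 7.1
position: [0.5076, -0.2232, 0.2018]
ee_rot: [0.005, 0.257, 0.966, -0.002]
contact_force: [-0.4, -0.2, -0.0]
width: 0.0424
```

```bash
python3 - <<'E'
from plan import *
s=get_state();print(s['clock'],s['position'],s['contact_force'],s['width'])
save(get_image('wrist'),'w5.png');save(get_image('scene'),'s5.png')
plan([0.45,-0.03,0.24],165,5,0.5)
E
python3 -c "
import cv2
a=cv2.imread('pics/s5.png');cv2.imwrite('pics/s5c.png',cv2.resize(a[190:310,160:500],None,fx=2.3,fy=2.3))"
```

```text
7.1 [ 0.50761548 -0.22321479  0.20180987] [-0.41303676 -0.20456686 -0.00164089] 0.0424199636502256
[-0.0,0.0,-3.0, 28.6,27.8,-8.6, 0.50],
[-0.0,0.0,-3.0, 27.1,29.2,-8.6, 0.50],
[-0.0,0.0,-3.0, 25.6,30.6,-8.6, 0.50],
[-0.0,0.0,-3.0, 23.9,31.9,-8.6, 0.50],
[-0.0,0.0,-3.0, 22.3,33.1,-8.6, 0.50],
max turn 2.964640939445019 shift 33.07486355272453
```

View pics/w5.png

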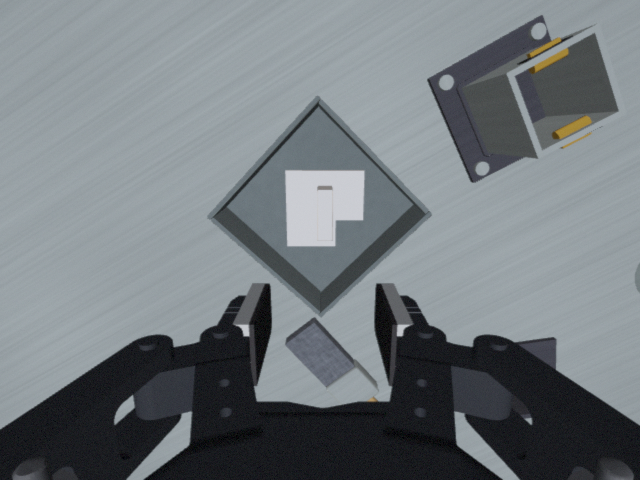

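View pics/s5c.png

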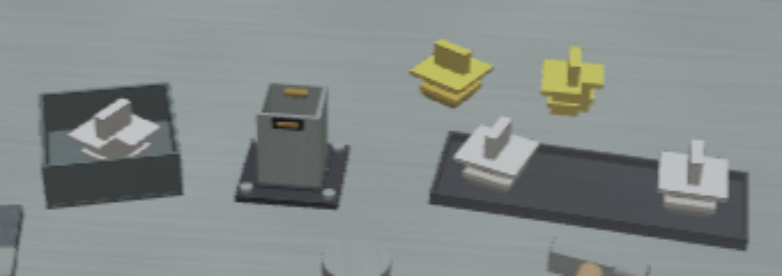

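The chipped cap stands upright in the scrap box at wrist (325,208), let go, and both sound caps still stand in the tray. Next is a close look down the tube from two heights.

```bash
python3 - <<'E'
from plan import *
plan([0.54,-0.04,0.25],180,5,0.5)
E
```

```text
[-0.0,0.0,-6.0, 12.0,35.0,-10.6, 0.50],
[-0.0,0.0,-6.0, 8.3,36.1,-10.6, 0.50],
[-0.0,0.0,-6.0, 4.5,36.7,-10.6, 0.50],
[-0.0,0.0,-6.0, 0.6,37.0,-10.6, 0.50],
[-0.0,0.0,-6.0, -3.2,36.9,-10.6, 0.50],
max turn 5.964640220960372 shift 36.995507102231436
```

drive_tool --targets '[0, 0, -6, 12, 35, -10, 0.5, 0, 0, -6, 8, 36, -10, 0.5, 0, 0, -6, 4, 37, -10, 0.5, 0, 0, -6, 0, 37, -10, 0.5, 0, 0, -6, -3, 37, -10, 0.5, 0, 0, 0, 0, 0, 0, 0.5, 0, 0, 0, 0, 0, 0, 0.5]'

```text
clock: 8.07
position: [0.5401, -0.0402, 0.2449]
ee_rot: [-0.001, -0.001, 1.0, -0.0]
contact_force: [0.1, -0.1, -0.1]
width: 0.0433
```

```bash
python3 - <<'E'
from plan import *
s=get_state();print(s['clock'],s['position'],s['qd']);np.savez('w6.npz',T=T_tool(s));im=get_image('wrist');save(im,'w6.png')
save(cv2.resize(im[80:290,180:460],None,fx=2.8,fy=2.8,interpolation=cv2.INTER_CUBIC),'w6c.png')
E
```

```text
8.075 [ 0.5401403  -0.04020047  0.24490795] [-0.01873069 -0.00234875 -0.00351163  0.00254351  0.00082762  0.00045798]
```

View pics/w6.png

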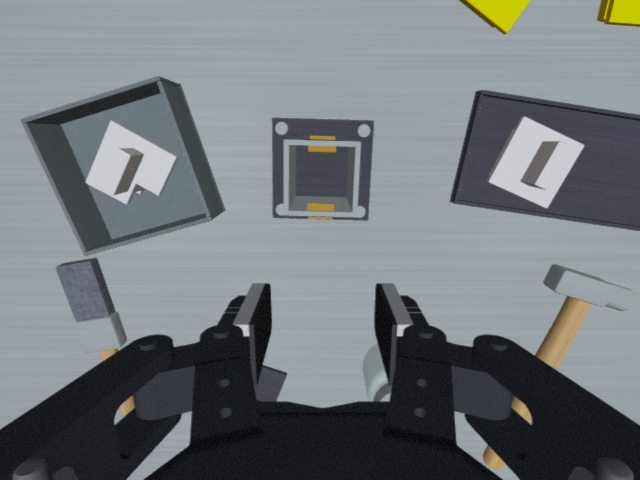

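View pics/w6c.png

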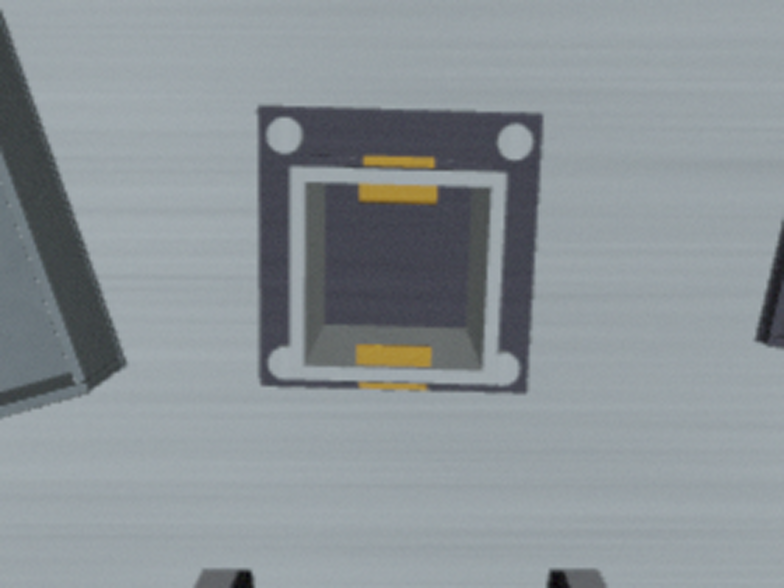

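```bash
cat > m3.py <<'E'
from h import *
np.set_printoptions(precision=4,suppress=True)
T=np.load('w6.npz')['T'];c=calibration('wrist');W=(c['mtx'],np.linalg.inv(T@c['hand_eye']))
sc=lambda p:((p[0]+.5)/2.8-.5+180,(p[1]+.5)/2.8-.5+80)
def q(n,P,z):
    X=np.array([atz(*W,sc(p),z) for p in P]);d=[X[(i+1)%4]-X[i] for i in range(4)]
    print(n,z,'c',X.mean(0),'sides',np.array([np.linalg.norm(v) for v in d])*1000,'yaw',[round((np.degrees(np.arctan2(v[1],v[0]))+45)%90-45,2) for v in d])
for z in (.088,.09): 
  q('inner',[(305,182),(490,186),(484,370),(305,366)],z);q('outer',[(290,166),(508,172),(500,385),(289,378)],z)
q('base',[(258,106),(543,113),(526,393),(260,384)],.008)
E
python3 m3.py
```

```text
inner 0.088 c [ 0.5066 -0.0421  0.088 ] sides [51.8937 52.4577 52.5648 52.369 ] yaw [np.float64(-1.05), np.float64(-0.49), np.float64(-1.15), np.float64(-1.22)]
outer 0.088 c [ 0.5066 -0.0418  0.088 ] sides [60.9365 60.7516 62.1942 60.3036] yaw [np.float64(-1.38), np.float64(-0.53), np.float64(-1.78), np.float64(-1.72)]
inner 0.09 c [ 0.5064 -0.042   0.09  ] sides [51.5481 52.1084 52.2148 52.0202] yaw [np.float64(-1.05), np.float64(-0.49), np.float64(-1.15), np.float64(-1.22)]
outer 0.09 c [ 0.5064 -0.0418  0.09  ] sides [60.5307 60.347  61.78   59.902 ] yaw [np.float64(-1.38), np.float64(-0.53), np.float64(-1.78), np.float64(-1.72)]
base 0.008 c [ 0.5063 -0.0421  0.008 ] sides [99.4449 99.9433 99.4715 98.8472] yaw [np.float64(-1.19), np.float64(-1.45), np.float64(-1.83), np.float64(-1.46)]
```

Tube centre is (0.5063, -0.0419), yaw -1.3°, rim at about 0.09: at z 0.09 the sides come out at 52 and 60 mm, and the base plate agrees. Now the nearer sound cap (left).

```bash
python3 - <<'E'
from plan import *
plan([0.4965,0.1557,0.11],157.1,5,0.5)
E
```

```text
[-0.0,-0.0,4.6, 8.6,39.3,27.0, 0.50],
[-0.0,-0.0,4.6, 11.7,38.5,27.0, 0.50],
[-0.0,-0.0,4.6, 14.8,37.4,27.0, 0.50],
[-0.0,-0.0,4.6, 17.7,36.1,27.0, 0.50],
[-0.0,-0.0,4.6, 20.6,34.5,27.0, 0.50],
max turn 4.604374202541232 shift 39.283141912175964
```

drive_tool --targets '[0, 0, 4.6, 8.6, 39.2, 27, 0.5, 0, 0, 4.6, 11.7, 38.4, 27, 0.5, 0, 0, 4.6, 14.8, 37.4, 27, 0.5, 0, 0, 4.6, 17.7, 36, 27, 0.5, 0, 0, 4.6, 20.6, 34.5, 27, 0.5, 0, 0, 0, 0, 0, 0, 0.5, 0, 0, 0, 0, 0, 0, 0.5]'

```text
clock: 9.0
position: [0.4978, 0.1549, 0.1113]
ee_rot: [0.0, 0.198, 0.98, -0.0]
contact_force: [-0.5, -0.5, 0.3]
width: 0.0426
```

```bash
python3 - <<'E'
from plan import *
s=get_state();print(s['clock'],s['position'],s['qd']);np.savez('w7.npz',T=T_tool(s));im=get_image('wrist');save(im,'w7.png')
plan([0.4965,0.1557,0.045],157.1,2,.5)
E
```

```text
9.0 [0.49779371 0.15491659 0.11130631] [-0.01622862 -0.01201489 -0.01795496  0.00292658 -0.00054491  0.00136062]
[-0.0,0.0,0.0, 1.0,0.1,33.4, 0.50],
[-0.0,0.0,0.0, 1.0,0.1,33.4, 0.50],
max turn 0.038251953555355024 shift 33.40256715747434
```

View pics/w7.png

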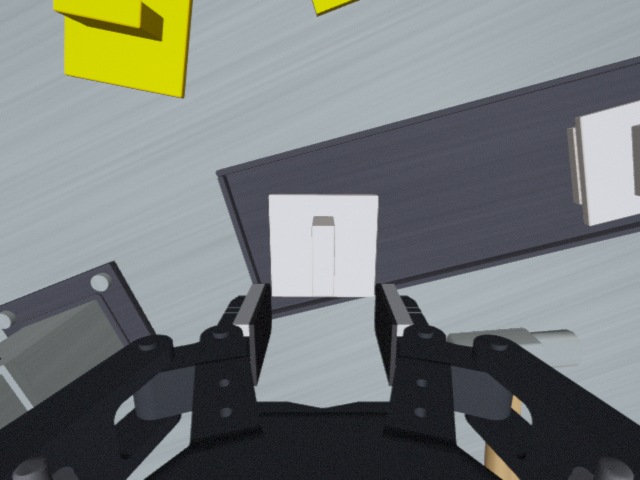

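The cap's flange is a complete square, with corners (269,195), (377,195), (376,297) and (271,297). The rib at columns 312–335 is centred between the pads. I'll descend, stopping slightly higher than last time, and grip.

drive_tool --targets '[0, 0, 0, 1, 0, 32, 0.5, 0, 0, 0, 0.5, 0, 31, 0.5, 0, 0, 0, 0, 0, 0, 0.5, 0, 0, 0, 0, 0, 0, 0, 0, 0, 0, 0, 0, 0, 0, 0, 0, 0, 0, 0, 0, 0, 0, 0, 0, 0, 0, 0, 0]' --grip_force 70

```text
clock: 9.93
position: [0.4974, 0.1564, 0.05]
ee_rot: [0.002, 0.198, 0.98, 0.0]
contact_force: [-0.1, -1.5, 5.4]
width: 0.0098
```

drive_tool --targets '[0, 0, 0, 0, 0, 0, 0, 0, 0, 0, 0, 0, -20, 0, 0, 0, 0, 0, 0, -50, 0, 0, 0, 0, 0, 0, -50, 0, 0, 0, 0, 0, 0, 0, 0]'

```text
clock: 10.55
position: [0.4988, 0.1574, 0.1729]
ee_rot: [0.005, 0.198, 0.98, 0.002]
contact_force: [-0.0, -0.1, -0.4]
width: 0.01
```

```bash
python3 - <<'E'
from plan import *
s=get_state();print(s['clock'],s['position'],s['contact_force'],s['width']);im=get_image('wrist');save(im,'w8.png')
plan([0.5063,-0.0419,0.17],178.7,5,0)
E
```

```text
10.55 [0.49881394 0.15738678 0.17287525] [-0.04483017 -0.11677347 -0.42413427] 0.010017686834263835
[0.0,0.0,-4.3, -17.1,-35.9,0.1, 0.00],
[0.0,0.0,-4.3, -14.4,-37.1,0.1, 0.00],
[0.0,0.0,-4.3, -11.6,-38.1,0.1, 0.00],
[0.0,0.0,-4.3, -8.7,-38.9,0.1, 0.00],
[0.0,0.0,-4.3, -5.7,-39.4,0.1, 0.00],
max turn 4.3006519998552495 shift 39.409063638286604
```

View pics/w8.png

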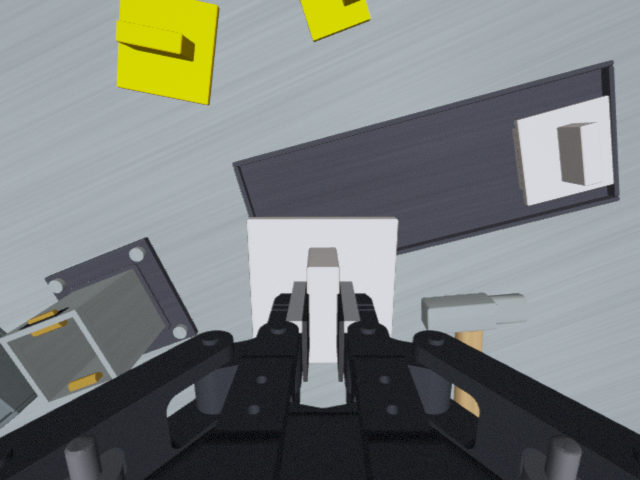

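The cap is held with its flange level and square, edge from (248,218) to (397,218). The other sound cap stands in the tray at (570,150). Next I'll measure how the cap sits in the hand.

```bash
python3 - <<'E'
from h import *
im=cv2.imread('pics/w8.png')
cv2.imwrite('pics/w8c.png',cv2.resize(im[205:370,235:410],None,fx=4,fy=4,interpolation=cv2.INTER_CUBIC))
g=cv2.cvtColor(im,cv2.COLOR_BGR2GRAY).astype(int)
print(g[205:230,275],g[205:230,380]);print(g[240,240:256],g[240,390:404]);print(g[300,388:402]); print(g[350:370,322])
E
```

```text
[ 75  71  77  74  74  77  75  75  74  75  78  92 125 147 193 214 216 217
 217 217 217 217 217 217 217] [ 80  74  74  76  77  78  77  76  75  80  81 100 133 152 202 217 217 217
 217 217 218 217 217 217 217]
[170 167 169 169 170 170 168 157 204 216 217 217 217 217 216 218] [216 218 217 216 217 215 204 133  82  79  78  77  80  79]
[217 218 217 216 209 180 174 170 169 171 169 170 170 171]
[217 216 217 216 218 216 216 217 217 217 217 215 202 178 173 173 172 175
 175 175]
```

View pics/w8c.png

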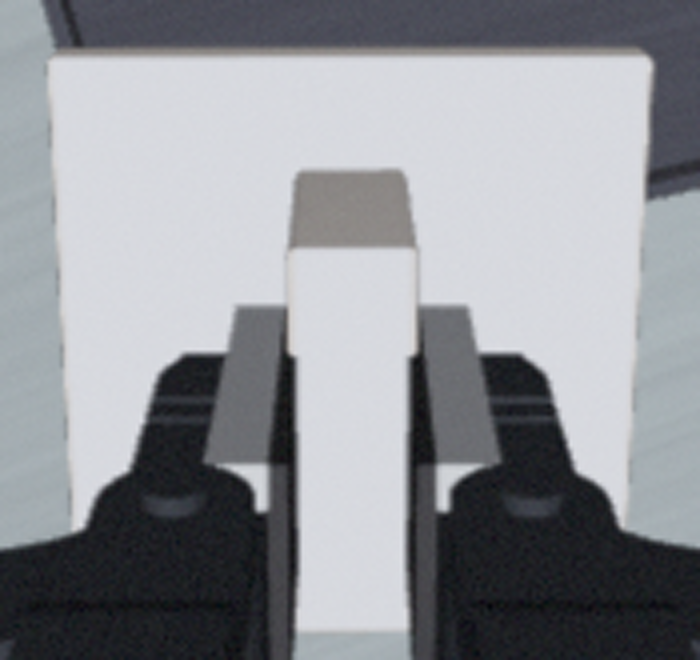

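```bash
python3 - <<'E'
from h import *
from scipy.optimize import least_squares
c=calibration('wrist');K=np.array(c['mtx']);I=np.linalg.inv(np.array(c['hand_eye']))
def row(x,z,y=0): return proj(K,I,np.array([x,y,z]))
# x0, flange top z(tool), pitch about y
def f(p):
    x0,y0,z,pit,yaw=p; Rm=R.from_euler('yz',[pit,yaw]).as_matrix();g=lambda a,b,h: proj(K,I,np.array([x0,y0,z])+Rm@np.array([a,b,h]))
    o=[]
    o+= [g(.032,-.0155,0)[1]-218.7, g(.032,.0215,0)[1]-218.5]
    o+= [g(.020,0,-.026)[1]-266.6, g(-.020,0,-.026)[1]-362.6]
    A,B=g(.032,-.032,0),g(.032,.032,0); C,D=g(0,-.032,0),g(0,.032,0)
    o+=[A[0]-247.2,B[0]-397.6]
    # side edges at row 300
    for X,Y,t in ((A,C,250.9),(B,D,393.2)):
        o.append(X[0]+(Y[0]-X[0])*(300-X[1])/(Y[1]-X[1])-t)
    o+=[g(.02,-.006,-.026)[0]-306.9,g(.02,.006,-.026)[0]-339.0]
    return o
r=least_squares(f,[0,0,.01,0,0]);print(r.x[:3]*1000,np.degrees(r.x[3:]),np.round(r.fun,2))
E
```

```text
[ 0.04811019 -0.13610298 10.71723654] [0.2698927  0.20561631] [ 0.    0.48 -0.15 -0.28 -0.14  0.57  0.43  0.18 -0.83 -0.03]
```

The cap sits centred in the hand: offset under 0.2 mm, tilt 0.3°, flange about 10.7 mm beyond the TCP, so its origin is about 46 mm below. I'm moving it over the tube.

drive_tool --targets '[0, 0, -4.3, -17, -36, 0, 0, 0, 0, -4.3, -14.4, -37, 0, 0, 0, 0, -4.3, -11.6, -38, 0, 0, 0, 0, -4.3, -8.7, -39, 0, 0, 0, 0, -4.3, -5.7, -39.4, 0, 0, 0, 0, 0, 0, 0, 0, 0, 0, 0, 0, 0, 0, 0, 0]'

```text
clock: 11.48
position: [0.5041, -0.0416, 0.1671]
ee_rot: [-0.001, 0.012, 1.0, 0.001]
contact_force: [0.1, 0.4, -0.9]
width: 0.0101
```

```bash
python3 - <<'E'
from plan import *
s=get_state();print(s['clock'],s['position'],s['contact_force'],s['width'])
for n in ('wrist','side','scene'):
    im=get_image(n);save(im,n+'9.png')
    s=get_state();print(s['position'])
plan([0.5063,-0.0419,0.145],178.7,2,0)
E
python3 -c "
import cv2
a=cv2.imread('pics/scene9.png')[180:290,240:340];b=cv2.imread('pics/side9.png')[140:270,300:400]
f=lambda x:cv2.resize(x,(400,int(400*x.shape[0]/x.shape[1])),interpolation=cv2.INTER_CUBIC)
a,b=f(a)[:440],f(b)[:440];cv2.imwrite('pics/both9.png',cv2.hconcat([a,b]))"
```

```text
11.475 [ 0.50405924 -0.04160609  0.16711189] [ 0.14946435  0.39097369 -0.9194024 ] 0.010074646422153546
[ 0.50424617 -0.04130809  0.16740012]
[ 0.50447639 -0.04111591  0.16767889]
[ 0.50464926 -0.04106924  0.16788542]
[0.0,-0.0,0.0, -0.8,-0.4,11.4, 0.00],
[0.0,-0.0,0.0, -0.8,-0.4,11.4, 0.00],
max turn 0.03216013404012953 shift 11.442132083228305
```

View pics/wrist9.png

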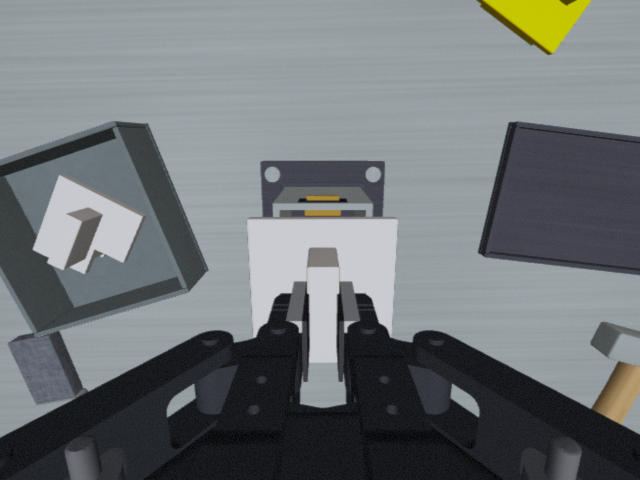

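View pics/both9.png

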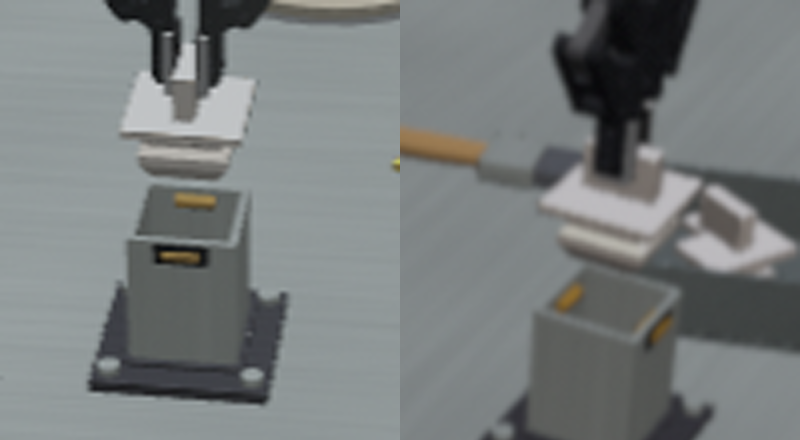

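drive_tool --targets '[0, 0, 0, 0, 0, 12, 0, 0, 0, 0, 0, 0, 12, 0, 0, 0, 0, 0, 0, 0, 0, 0, 0, 0, 0, 0, 0, 0, 0, 0, 0, 0, 0, 0, 0, 0, 0, 0, 0, 0, 0, 0]'

```text
clock: 12.38
position: [0.5054, -0.0423, 0.1447]
ee_rot: [0.0, 0.012, 1.0, -0.0]
contact_force: [-0.7, 0.5, -1.3]
width: 0.0105
```

```bash
python3 - <<'E'
from plan import *
np.set_printoptions(precision=4,suppress=True)
s=get_state();T=T_tool(s);print(s['clock'],s['position'],s['contact_force'],T[:3,2])
im=get_image('wrist');save(im,'w10.png');np.savez('w10.npz',T=T)
im=get_image('scene');save(im,'s10.png');print(get_state()['position'])
E
python3 -c "
import cv2
a=cv2.imread('pics/s10.png')[190:270,250:330];b=cv2.imread('pics/w10.png')[140:260,240:400]
f=lambda x:cv2.resize(x,(400,int(400*x.shape[0]/x.shape[1])),interpolation=cv2.INTER_CUBIC)
a,b=f(a),f(b);b=cv2.copyMakeBorder(b,0,a.shape[0]-b.shape[0],0,0,cv2.BORDER_CONSTANT);cv2.imwrite('pics/both10.png',cv2.hconcat([a,b]))"
```

```text
12.375 [ 0.5054 -0.0423  0.1447] [-0.6691  0.5361 -1.3186] [ 0.0008 -0.0003 -1.    ]
[ 0.5053 -0.0423  0.1446]
```

View pics/both10.png

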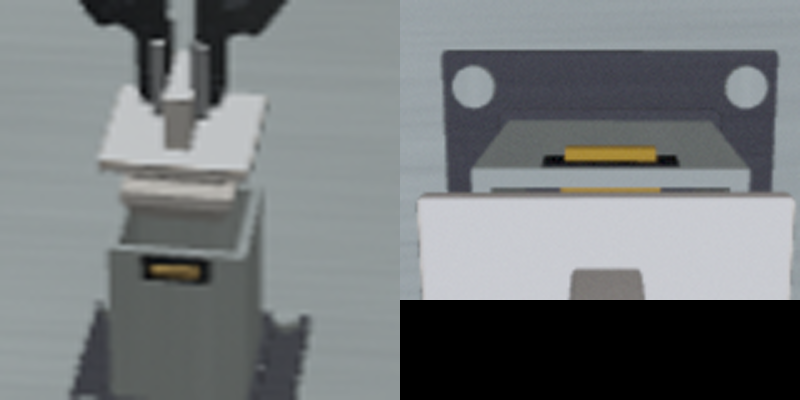

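```bash
python3 - <<'E'
from h import *
np.set_printoptions(precision=4,suppress=True)
T=np.load('w10.npz')['T'];c=calibration('wrist');W=(c['mtx'],np.linalg.inv(T@c['hand_eye']))
sc=lambda p:((p[0]+.5)/2.5-.5+240,(p[1]+.5)/2.5-.5+140)
for n,a,b,h in (('outer',(72,168),(350,168),.03),('inner',(91,187),(330,188),.026)):
    A,B=atz(*W,sc(a),.09),atz(*W,sc(b),.09);m=(A+B)/2
    print(n,A,B,np.linalg.norm(A-B),'centre',m+[h,0,0],'yaw',np.degrees(np.arctan2(*(B-A)[1::-1]))-90)
S=w2c('scene')
g=lambda p:((p[0]+.5)/5-.5+250,(p[1]+.5)/5-.5+190)
zt=T[2,3]-.0107+.0
P=[(127,88),(270,97),(250,172),(98,163)]
X=[atz(*S,g(p),zt) for p in P];print('scene cap flange',np.mean(X,0),np.array(X))
E
```

```text
outer [ 0.4756 -0.0713  0.09  ] [ 0.477  -0.0112  0.09  ] 0.060094854679042575 centre [ 0.5063 -0.0413  0.09  ] yaw -1.33466213982733
inner [ 0.4799 -0.0675  0.09  ] [ 0.4813 -0.0155  0.09  ] 0.05195732557963183 centre [ 0.5066 -0.0415  0.09  ] yaw -1.578484011734929
scene cap flange [ 0.5052 -0.0411  0.134 ] [[ 0.4732 -0.0713  0.134 ]
 [ 0.4742 -0.0081  0.134 ]
 [ 0.5368 -0.0103  0.134 ]
 [ 0.5365 -0.0748  0.134 ]]
```

The tube re-measures at (0.5064, -0.0415), yaw -1.4°, so I correct by about 1 mm and start the descent with a firmer grip.

drive_tool --targets '[0, 0, 0, -1, 0.8, 0, 0, 0, 0, 0, 0, 0, 5, 0, 0, 0, 0, 0, 0, 5, 0, 0, 0, 0, 0, 0, 4, 0, 0, 0, 0, 0, 0, 0, 0, 0, 0, 0, 0, 0, 0, 0]' --grip_force 100

```text
clock: 13.22
position: [0.5062, -0.0415, 0.1304]
ee_rot: [0.0, 0.011, 1.0, -0.0]
contact_force: [0.2, -0.8, -0.8]
width: 0.0096
```

drive_tool --targets '[0, 0, 0, 0, 0, 3, 0, 0, 0, 0, 0, 0, 3, 0, 0, 0, 0, 0, 0, 0, 0]'

```text
clock: 13.6
position: [0.5067, -0.0415, 0.1246]
ee_rot: [0.001, 0.011, 1.0, -0.0]
contact_force: [0.2, 0.1, 1.3]
width: 0.0094
```

drive_tool --targets '[0, 0, 0, 0, 0, 2, 0, 0, 0, 0, 0, 0, 0, 0]'

```text
clock: 13.85
position: [0.5068, -0.0415, 0.1234]
ee_rot: [0.001, 0.011, 1.0, -0.0]
contact_force: [-0.3, 0.2, 5.5]
width: 0.0095
```

drive_tool --targets '[0, 0, 0, 0, 0, 2, 0, 0, 0, 0, 0, 0, 0, 0]'

```text
clock: 14.1
position: [0.507, -0.0416, 0.122]
ee_rot: [0.001, 0.011, 1.0, -0.0]
contact_force: [-0.8, 0.3, 9.9]
width: 0.0091
```

The push rises at the catches just where it should: origin about 12 mm below the mouth, 10 N.

drive_tool --targets '[0, 0, 0, 0, 0, 2, 0, 0, 0, 0, 0, 0, 0, 0]'

```text
clock: 14.35
position: [0.5072, -0.0417, 0.1205]
ee_rot: [0.002, 0.011, 1.0, -0.0]
contact_force: [-1.4, -0.0, 12.0]
width: 0.0093
```

drive_tool --targets '[0, 0, 0, 0, 0, 2, 0, 0, 0, 0, 0, 0, 0, 0]'

```text
clock: 14.6
position: [0.5069, -0.0417, 0.1178]
ee_rot: [0.001, 0.011, 1.0, -0.0]
contact_force: [0.5, 0.2, 7.4]
width: 0.0091
```

The peak was about 12 N and it is now dropping, so the lip is passing the catches. I'll go on down to the rim.

drive_tool --targets '[0, 0, 0, 0, 0, 3, 0, 0, 0, 0, 0, 0, 3, 0, 0, 0, 0, 0, 0, 0, 0]'

```text
clock: 14.98
position: [0.5062, -0.0416, 0.11]
ee_rot: [0.0, 0.011, 1.0, -0.0]
contact_force: [1.1, -0.6, -3.7]
width: 0.0094
```

drive_tool --targets '[0, 0, 0, 0, 0, 2, 0, 0, 0, 0, 0, 0, 2, 0, 0, 0, 0, 0, 0, 0, 0]'

```text
clock: 15.35
position: [0.5061, -0.0413, 0.1063]
ee_rot: [-0.0, 0.011, 1.0, 0.0]
contact_force: [0.6, 0.8, -2.4]
width: 0.0092
```

The catches are now drawing it in (force is negative). I'll press the last bit in small steps.

drive_tool --targets '[0, 0, 0, 0, 0, 1.5, 0, 0, 0, 0, 0, 0, 0, 0]'

```text
clock: 15.6
position: [0.5062, -0.0415, 0.106]
ee_rot: [0.0, 0.011, 1.0, -0.0]
contact_force: [-1.3, -0.2, 6.9]
width: 0.0094
```

drive_tool --targets '[0, 0, 0, 0, 0, 1.5, 0, 0, 0, 0, 0, 0, 0, 0]'

```text
clock: 15.85
position: [0.5062, -0.0416, 0.1059]
ee_rot: [0.001, 0.011, 1.0, -0.0]
contact_force: [-4.2, 0.9, 16.1]
width: 0.0094
```

drive_tool --targets '[0, 0, 0, 0, 0, -0.6, 0, 0, 0, 0, 0, 0, 0, 0, 0, 0, 0, 0, 0, 0, 0, 0, 0, 0, 0, 0, 0, 0]'

```text
clock: 16.35
position: [0.5062, -0.0415, 0.106]
ee_rot: [0.001, 0.011, 1.0, -0.0]
contact_force: [-2.4, -0.8, 11.7]
width: 0.0092
```

```bash
python3 - <<'E'
from h import *
for n in ('side','scene','wrist'):
    save(get_image(n),n+'11.png'); s=get_state();print(s['clock'],s['position'],s['contact_force'])
a=cv2.imread('pics/scene11.png')[190:310,170:500];b=cv2.imread('pics/side11.png')[160:290,300:420]
cv2.imwrite('pics/f1.png',cv2.resize(a,None,fx=2.4,fy=2.4,interpolation=cv2.INTER_CUBIC));cv2.imwrite('pics/f2.png',cv2.resize(b,None,fx=4,fy=4,interpolation=cv2.INTER_CUBIC))
E
```

```text
16.4 [ 0.50620359 -0.04151825  0.1059698 ] [-2.32914941 -1.0362865  11.2481857 ]
16.45 [ 0.50620069 -0.04150535  0.1059502 ] [-1.91915772 -0.42244381 11.66009251]
16.5 [ 0.50619553 -0.04154184  0.10596586] [-2.41787613 -0.44690026 12.9412289 ]
```

View pics/f1.png

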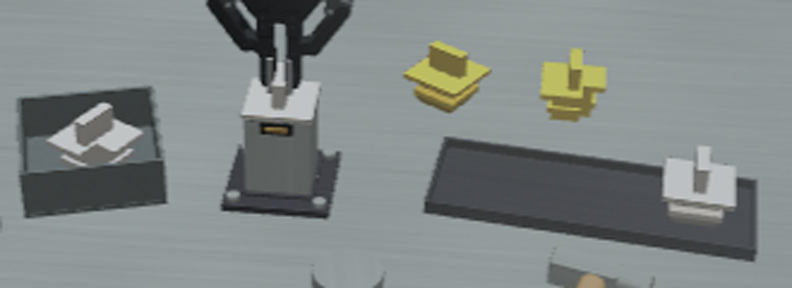

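View pics/f2.png

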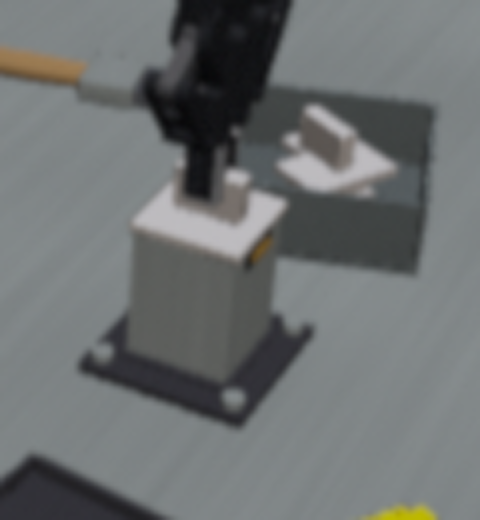

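The cap's flange sits flat on the rim with no gap in either view, and the push is steady at about 12 N. The chipped cap lies in the box, the last sound cap stands in the tray, and the bystanders look unmoved. I'm handing in.

```bash
python3 -c "
from rig import sign_off
print(sign_off())"
```

```text
the job is handed in; nothing more can be done
None
```

The job is done and handed in at about 16.5 s of the 46 s allowed. I dropped the chipped cap, the middle one of the three, in the scrap box. I then pressed the nearer sound cap into the tube and finished still pressing it down.

- **Snap:** the push peaked at about 12 N at the catches, fell to 7 N, then turned to a pull of 2 to 4 N as the catches drew the cap in.
- **Seating:** the flange stopped at the expected height. My measured tool position is about 0.2 mm from the tube centre I measured, and the tool axis is within about 0.1° of vertical. Both outside views show no gap at the rim.
- **Holding force:** the final push is steady at 11 to 13 N; I eased it back from 16 N before handing in.
- **Other items:** the chipped cap stands upright in the box and the other sound cap stands in the tray. No bystander looked moved in the last pictures, which I judged by eye.

**Disagreements:** the fixed cameras put the flange tops about 2 mm lower and the tube about 2 mm off from the wrist camera. I relied on the wrist camera, whose sizes matched the drawing. The gripper reads 9 to 10 mm on the 12 mm rib. While it closed on each cap, an upward force of 5 to 7 N showed briefly and did no visible harm.

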